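Lock the suction hood onto the bench outlet and set its gate half open

TASK

The black suction hood has only been set loosely on the bench's dust-extraction outlet: turn it clockwise (seen from above) by its orange lever until you feel it drop into the collar's notches, press it straight down until it is fully home, and then turn it on clockwise until it comes up against its stop, locked, with its mouth facing the right-hand side of the outlet. After that pull the red-knobbed gate rod out to its middle click (half open). Don't tip the hood, leave the other things on the bench where they are, and let go of everything.

Things in the scene. Friction and masses are not known exactly. Their poses are not given: they have to be found in the camera images.
- outlet_box (a point): Dust-extraction outlet: galvanised box fixed to the bench, 150 (x) x 170 (y) x 60 mm high, a collar on top. Point: middle of the box's underside, on the collar's axis. x points out of its back (pipe there, to 170 mm from the point), away from the face with the gate rod; y to its left, z up.
- outlet_rim (a point): Centre of the top rim of the round metal collar (95 mm across), 108 mm above the bench; axes as the box's. Three notches in its lip, 120 degrees apart, hidden under the hood. The collar was clamped on by eye: the hood drops in at a yaw of -30 degrees from the box's x, give or take 12 (plus 5 of play), found by feel; its end stop is 60 degrees further clockwise (mouth towards -y).
- hood_base (a point): Black fishmouth suction hood, loose, 0.28 to 0.46 kg. Point: on its turning axis, underside of its round flange (108 mm across); x points to the mouth, z up. Starts 15 mm above outlet_rim, lugs lying on the lip, yaw 17 to 46 degrees left of the box's x. In the notches it drops to 9 or 10 mm and turning is blocked; fully home is 0 mm, and only then can it turn on.
- hood_spigot (a point): Lower end of the hood's spigot, on the axis, 40 mm below the flange. The spigot (60 mm across, three lugs) hangs in the collar and keeps the hood centred. Under it a stiff foam seal must be pressed down with 8 to 13 N (20 N does no harm) for the last 10 mm until it stops; it stays down when let go.
- hood_top (a point): Middle of the hood's flat top, on its axis, 65 mm above the flange's underside: the place to press. The top is flat to 36 mm round it.
- hood_mouth (a point): Middle of the hood's mouth opening, 150 mm from the axis; the mouth is 150 mm wide and reaches from 10 to 65 mm above the flange's underside. Axes as the hood's.
- hood_lever (a point): Orange lever opposite to the mouth: a bar sticking out from the flange to 124 mm from the axis, 18 mm wide (24 at its end), 16 high. Point: in the bar, 95 mm from the axis, 8 mm above the flange's underside; axes as the hood's. Push it sideways with 1 to 5 N; the hood blocks firmly in the notches and at the end stop.
- gate_rod (a joint): How far the gate rod is pulled out, m: 0 closed (start, within 2 mm), 0.030 middle click (half open), 0.060 fully open. It slides along the box's -x. A spring ball pulls it into each of these three clicks from up to 12 mm away; leaving a click takes 4 to 8 N.
- gate_knob (a point): Centre of the round red knob on the gate rod: 32 mm across, 24 mm long along the rod, 30 mm above the bench, 122 mm in front of the box's middle (box's -x) plus what the rod is pulled out; it moves with the rod. Rod 10 mm thick. Axes as the box's. Pinch it from above across y.
- sanding_block_mid (a point): Leave alone: cork sanding block with an orange sole, 110 x 64 x 28, beside the outlet on its right (mm); point 14 mm above the bench, at its middle.
- chisel_mid (a point): Leave alone: bench chisel with a wooden handle, 250 long and 28 thick, lying beside the outlet on its left (mm); point 14 mm above the bench, at its middle.
- frame_mid (a point): Leave alone: square light-wood picture frame lying flat, 160 x 160 x 18 (mm); point 9 mm above the bench, at its middle.
- mallet_mid (a point): Leave alone: round dark wooden carver's mallet standing on its head, 92 across, 215 high (mm); point 60 mm above the bench, at its middle.
- glue_bottle_mid (a point): Leave alone: yellow glue bottle standing, 62 across, 170 high (mm); point 85 mm above the bench, at its middle.
- jar_mid (a point): Leave alone: clear jar with a green lid, 76 across, 85 high (mm); point 42 mm above the bench, at its middle.
- try_square_mid (a point): Leave alone: try square lying flat, 120 long dark wooden stock, 160 long steel blade, 18 high (mm); point 9 mm above the bench, at its middle.

How it is judged:
On the way, in this order (a step that is already met when the one before it is completed fails the run):
1. the hood is pressed fully home in the collar (z of hood_base in the frame of outlet_rim below 0.0035 m and horizontal distance between hood_base and outlet_rim below 0.004 m and angle between hood_base's own z axis and vertical below 0.08 rad), for 0.2 s.
2. the hood is turned clockwise under the collar's lip, locked (all of step 1 and angle between the x axis of hood_base and the y axis of outlet_rim, either way round below 0.35 rad), for 0.2 s.
3. the gate rod is at its middle click (value of joint gate_rod between 0.026 and 0.034 m), for 0.2 s.
At the end, for the whole second after the job is handed in: Hood fully home (flange within 3.5 mm of the collar rim, centred within 4 mm, upright within 0.08 rad) and turned against its stop (mouth axis within 0.35 rad of the outlet's right-hand side); gate rod at rest on its middle click, 26 to 34 mm out; everything let go (all of step 2 and all of step 3 and velocity of joint gate_rod below 0.01 m/s); the robot touches nothing.
It fails at once if the hood is tipped by more than 0.35 rad (angle between hood_base's own z axis and vertical above 0.35 rad).
It fails at once if one of the other things is shoved more than 40 mm (distance of any of sanding_block_mid, chisel_mid, frame_mid, mallet_mid, glue_bottle_mid, jar_mid, try_square_mid from where it was at the start of the episode above 0.04 m).
It also fails if it takes over 69 s, if anything falls off the work surface, if the arm or the gripper's body presses on something with over 40 N, if the wrist force passes 120 N, or if a joint passes its speed limit or range.

ROBOT

A 7-joint arm with a two-finger parallel gripper is mounted at the origin on the work surface. World frame = base frame: x ahead of the robot, y to its left, z up, the work surface at z = 0. Lengths are in m, angles in rad, forces in N, time in s.
With the tool pointing down it reaches from about 0.4 to 0.85 m from the base axis. Payload 4.5 kg.
Tool frame: the origin (TCP) lies at the very end of the fingers, on their centre line; the grasp point (between the pads) lies 19 mm behind it (tcp_to_grasp is the z of the grasp point in the tool frame, in m); z points along the fingers, y is the line along which they close (so a half turn about z gives the same grasp; the last joint's range is limited). The gripper opens to 88 mm and grips with 3 to 60 N. Pads are 18 mm wide; open, the fingers measure 123 mm over their backs; the gripper's body (75 mm by 187 mm) begins 45 mm behind the grasp point.
Start: joints at [-1.263, 0.689, -0.195, 1.565, 0.157, 0.902, -0.215], TCP at [0.169, 0.602, 0.239] pointing down, gripper open.
Joint ranges: [-3.01, 3.01], [-0.46, 2.08], [-1.47, 1.51], [0.13, 2.56], [-1, 4.14], [0.04, 2.09], [-2.66, 2.66]. Speed limits (rad/s): [2.57, 2.57, 3.14, 3.14, 3.14, 3.14, 3.14].

INTERFACE

Orientations are given as a unit quaternion [x, y, z, w].
In Python, from plant import * gives the robot as it stands. The module is installed in compiled form; this text tells all that it offers.
- The arm moves only by the shell command python3 -m jog 'ROWS' [OPENING] [FORCE]. ROWS is JSON, a list that holds one entry, the list of rows, each a list of 6 numbers: the shift along the tool's x, y, z in m, then the turn, a rotation vector about the tool's x, y, z in rad. In form: [[[dx, dy, dz, ax, ay, az], ...]]. A call has 1 to 12 rows; each row shifts and turns the commanded pose from where the row before left it, along the tool's axes as they then stand; what a row does not reach is not made up. A row lasts 1/8 s, in which the tool goes at most 62.5 mm and 10.7 degrees, less where a joint would pass 70% of its speed; a pose out of reach is approached as far as the arm can. A call with a gripper value outside its range is refused whole. OPENING is the finger opening in m, from 0 to 0.0881, set as the call begins (- or left out, the last holds). The fingers move at their own pace and stop on an object; FORCE is the grip in N (left out, the last holds). Time passes only in rows, so rows that do not move let the fingers close. It gives the time, the measured TCP pose, the force, the opening and the grip force at its end, in the units of the state.
- get_state(): the state, without advancing time (a new reading comes with each control period).
- snapshot(name): name is "side" or "top" or "wrist"; returns a dict with "frame" (480x640x3 uint8, red, green, blue), "mtx" (3x3 intrinsics, pixels), "xyz" and "orientation" of the camera in the world; the wrist camera has in their place "mount" (4x4, takes a point from camera to tool coordinates, whose origin is the TCP and whose axes are the flange's). Camera axes: x right, y down, z forward; pixel columns grow to the right and rows downward; lengths in m; the calibration is good to about 2 mm. The wrist camera is an equidistant fisheye: a pixel r from the principal point sees the ray r / f radians off the axis. A picture is of the moment at which its call begins: read the wrist's pose just before it. There is no depth.
- finish_job(): hands the job in; it is judged then, once.
The state is a dict: "clock": time; "q": joint angles; "qd": joint speeds; "joint_torque": joint torques, N m; "tool_pos": TCP position; "eef_rot": TCP orientation; "contact_force": force on the tool from outside, world axes, zero at the start; "moment": the same for the moment, N m; "opening": opening from 0.0 (shut) to 1.0 (fully open); "finger_force": force on a finger pad.
Only numpy, scipy, OpenCV 4.12 (cv2) and the standard library are available. Lean on these libraries where they do the work, as an engineer would, in place of code of your own. Each camera call takes 0.05 s, during which the arm holds its last target. There are 200 camera calls.

## Working session

There is one attempt and no reset: what is moved stays moved. The work goes in short steps, Python scripts to look and compute and a shell command to move; the robot and the scene stay as the last step left them, time stands still between calls to the robot, and variables do not carry over. Pictures are saved under pics/ and viewed, at most 13 in all, crops included, and the job is handed in when it is done.

```bash
mkdir -p pics
python3 - <<'E'
from plant import *
import cv2,pickle
s=get_state();print(s)
d={}
for n in("top","side"):
    d[n]=snapshot(n);print({k:v for k,v in d[n].items() if k!="frame"})
    cv2.imwrite(f"pics/{n}0.png",d[n]["frame"][:,:,::-1])
pickle.dump(d,open("d.pkl","wb"))
E
```

```text
{'clock': 0.0, 'q': array([-1.26319849,  0.69000884, -0.19453783,  1.56635384,  0.15735344,
        0.90249895, -0.21510498]), 'qd': array([-7.86132927e-05,  2.68949443e-04,  8.27413510e-04,  1.11988044e-03,
       -5.67152019e-04, -3.46094721e-04, -7.24391195e-05]), 'joint_torque': array([ 1.02804621e-03, -5.27564120e+01, -1.26722373e+00, -1.53429705e+01,
       -5.28207910e-02,  6.34022610e-03,  1.71828592e-04]), 'tool_pos': array([0.16886908, 0.60108945, 0.23789253]), 'eef_rot': array([ 1.36406173e-01,  9.90652554e-01, -9.33567782e-04, -4.78069661e-05]), 'contact_force': array([ 0.09486649,  0.39285061, -0.22074204]), 'moment': array([ 0.03189523, -0.00553017, -0.0202337 ]), 'finger_force': 0.0, 'opening': 1.002888371670652}
{'mtx': array([[558.7392708 ,   0.        , 329.12965157],
       [  0.        , 558.7392708 , 246.94755372],
       [  0.        ,   0.        ,   1.        ]]), 'xyz': array([ 0.43865609, -0.00733439,  1.41761865]), 'orientation': array([-0.69796746,  0.71476833, -0.0246483 ,  0.03660758])}
{'mtx': array([[508.17871027,   0.        , 315.64033622],
       [  0.        , 508.17871027, 244.03188656],
       [  0.        ,   0.        ,   1.        ]]), 'xyz': array([0.46850207, 0.86825539, 0.94793715]), 'orientation': array([-0.02257213,  0.91971479, -0.3916673 ,  0.01455773])}
```

View pics/top0.png

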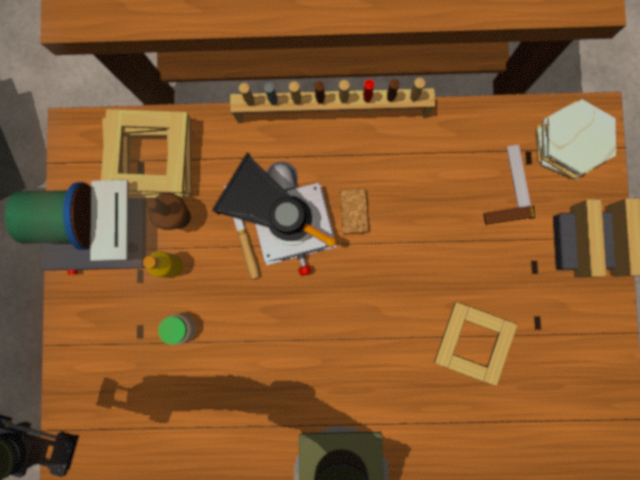

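View pics/side0.png

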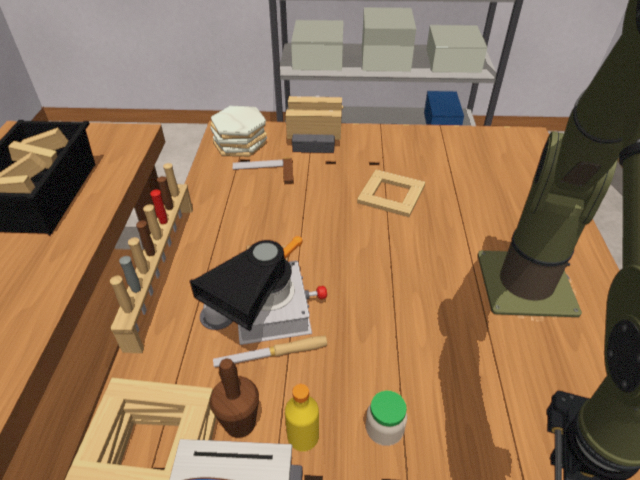

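The top view shows the box near (294,223), the hood-top disc at (288,215), the mouth at upper left, the lever tip at (340,240), and the knob at (305,270). The sanding block is at (354,211) and the chisel handle at (248,255). The side view agrees.

```bash
cat > h.py <<'E'
import numpy as np,cv2
from scipy.spatial.transform import Rotation as R
def ray(c,uv):
    d=np.linalg.inv(c["mtx"])@[uv[0],uv[1],1]; return c["xyz"],R.from_quat(c["orientation"]).as_matrix()@d
def onz(c,uv,z):
    o,d=ray(c,uv); return o+d*(z-o[2])/d[2]
def blobs(c,lo,hi,box):
    hsv=cv2.cvtColor(c["frame"],cv2.COLOR_RGB2HSV); m=cv2.inRange(hsv,lo,hi)
    k=np.zeros_like(m); x0,y0,x1,y1=box; k[y0:y1,x0:x1]=m[y0:y1,x0:x1]
    return k
E
python3 - <<'E'
import pickle; from h import *
d=pickle.load(open("d.pkl","rb"));c=d["top"]
def main(m):
    cs,_=cv2.findContours(m,cv2.RETR_EXTERNAL,cv2.CHAIN_APPROX_NONE);return max(cs,key=cv2.contourArea)
hsv=cv2.cvtColor(c["frame"],cv2.COLOR_RGB2HSV)
for p in [(305,270),(325,234),(288,215),(265,235),(315,200)]:print(p,hsv[p[1],p[0]])
k=main(blobs(c,(0,180,120),(6,255,255),(290,258,318,282)))
(u,v),r=cv2.minEnclosingCircle(k);print("knob",u,v,r,onz(c,(u,v),.035))
l=main(blobs(c,(8,225,170),(22,255,255),(300,218,352,250)))
rr=cv2.minAreaRect(l);print("lever",rr,[onz(c,p,.139).round(3) for p in cv2.boxPoints(rr)])
t=main(blobs(c,(0,0,70),(180,90,140),(268,195,308,235)))
(u,v),r=cv2.minEnclosingCircle(t);print("top",u,v,r,onz(c,(u,v),.188))
b=main(blobs(c,(0,0,170),(180,60,255),(240,170,340,275)))
rr=cv2.minAreaRect(b);print("box",rr,[onz(c,p,.06).round(3) for p in cv2.boxPoints(rr)], onz(c,rr[0],.06))
print("block",onz(c,(354,211),.028),[onz(c,p,.028).round(3) for p in[(341,190),(367,190),(342,234),(368,234)]])
s=d["side"]
k=main(blobs(s,(0,180,120),(6,255,255),(305,280,335,305)));(u,v),r=cv2.minEnclosingCircle(k);print("knob side",u,v,onz(s,(u,v),.03))
E
python3 - <<'E'
import cv2
i=cv2.imread("pics/top0.png")[140:290,200:400];cv2.imwrite("pics/c.png",cv2.resize(i,None,fx=4,fy=4,interpolation=2))
E
```

```text
(305, 270) [  2 227 197]
(325, 234) [ 10 144 150]
(288, 215) [ 38  22 130]
(265, 235) [ 15  11 192]
(315, 200) [  9  18 188]
knob 304.2631530761719 269.65789794921875 5.431687355041504 [0.50410562 0.07758479 0.035     ]
lever ((319.8529357910156, 234.91175842285156), (31.55573844909668, 7.202939987182617), 30.963754653930664) [array([0.591, 0.069, 0.139]), array([0.605, 0.06 , 0.139]), array([ 0.566, -0.001,  0.139]), array([0.552, 0.007, 0.139])]
top 286.2066345214844 213.86277770996094 12.454622268676758 [0.62190415 0.10599087 0.188     ]
box ((286.7957763671875, 249.7201690673828), (70.45557403564453, 35.691314697265625), 11.888660430908203) [array([0.53 , 0.211, 0.06 ]), array([0.615, 0.192, 0.06 ]), array([0.575, 0.024, 0.06 ]), array([0.491, 0.044, 0.06 ])] [0.55262129 0.11779301 0.06      ]
block [ 0.64862761 -0.04966805  0.028     ] [array([ 0.703, -0.018,  0.028]), array([ 0.701, -0.084,  0.028]), array([ 0.591, -0.018,  0.028]), array([ 0.59 , -0.083,  0.028])]
knob side 321.5 292.0 [0.50481542 0.07804239 0.03      ]
```

View pics/c.png

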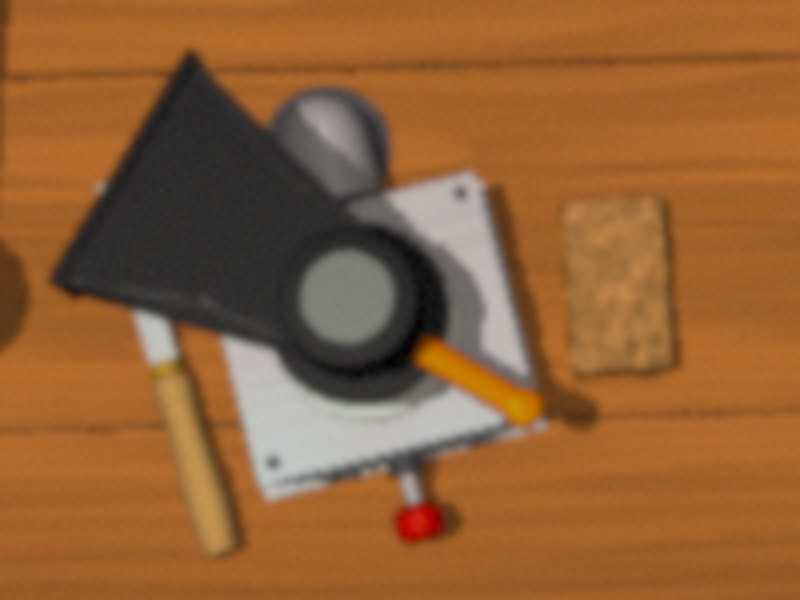

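The zoomed crop puts the hood axis at about (0.622, 0.106), from the disc at crop (348,297). The knob is at crop (418,522), which gives a box yaw of about 13°. The lever points to about -122° in world. First I'll move above the lever.

```bash
python3 -m jog '[[[-0.02,-0.02,-0.04,0,0,0],[-0.0387,-0.0318,-0.02,0,0,0],[-0.0387,-0.0318,0,0,0,0],[-0.0387,-0.0318,0,0,0,0],[-0.0387,-0.0318,0,0,0,0],[-0.0387,-0.0318,0,0,0,0],[-0.0387,-0.0318,0,0,0,0],[-0.0387,-0.0318,0,0,0,0],[-0.0387,-0.0318,0,0,0,0],[-0.0387,-0.0318,0,0,0,0],[-0.0387,-0.0318,0,0,0,0],[-0.0387,-0.0318,0,0,0,0]]]' 0.05 60
python3 -m jog '[[[0,0,0,0,0,0.17],[0,0,0,0,0,0.17],[0,0,0,0,0,0.17],[0,0,0,0,0,0.17],[0,0,0,0,0,0.17],[0,0,0,0,0,0.17],[0,0,0,0,0,0.17],[0,0,0,0,0,0.17],[0,0,0,0,0,0.17],[0,0,0,0,0,0.17],[0,0,0,0,0,0.15],[0,0,0,0,0,0]]]'
cat >> h.py <<'E'
def goto(s,p,yaw):
    """shift in tool axes and turn about tool z (rad) to reach TCP p with tool x at yaw (deg)"""
    M=R.from_quat(s["eef_rot"]).as_matrix()
    y=np.degrees(np.arctan2(M[1,0],M[0,0])); w=(yaw-y+180)%360-180
    print("t",round(s["clock"],2),"tcp",s["tool_pos"].round(4),"yaw",y.round(1),"tool z",M[:,2].round(3),"shift",(M.T@(np.array(p)-s["tool_pos"])).round(4),"az",round(-np.radians(w),3),"q7",s["q"][6].round(2),"F",s["contact_force"].round(1))
E
python3 - <<'E'
from plant import *; from h import *
s=get_state();goto(s,[.571,.026,.122],58)
c=snapshot("wrist");cv2.imwrite("pics/w1.png",c["frame"][:,:,::-1]);print(c["mtx"],c["mount"])
E
```

```text
clock: 1.6
tool_pos: [0.4986, 0.1237, 0.2985]
eef_rot: [0.136, 0.991, -0.0, -0.0]
contact_force: [-0.1, 1.1, 0.0]
opening: 0.569
finger_force: 0.0
clock: 3.1
tool_pos: [0.4978, 0.1253, 0.2984]
eef_rot: [0.873, 0.488, -0.0, 0.0]
contact_force: [-1.1, -0.3, -0.4]
opening: 0.569
finger_force: 0.0
t 3.1 tcp [0.4978 0.1253 0.2984] yaw 58.4 tool z [-0.001 -0.001 -1.   ] shift [-0.0461  0.1144  0.1764] az 0.007 q7 -0.67 F [-1.1 -0.3 -0.4]
[[371.64829954   0.         317.9846554 ]
 [  0.         371.64829954 236.18184992]
 [  0.           0.           1.        ]] [[-6.79399819e-04 -9.60596063e-01 -2.77947373e-01  7.07641298e-02]
 [ 9.99999767e-01 -6.72460388e-04 -1.20299245e-04 -1.04028322e-03]
 [-7.13496169e-05 -2.77947390e-01  9.60596296e-01 -1.45445208e-01]
 [ 0.00000000e+00  0.00000000e+00  0.00000000e+00  1.00000000e+00]]
```

View pics/w1.png

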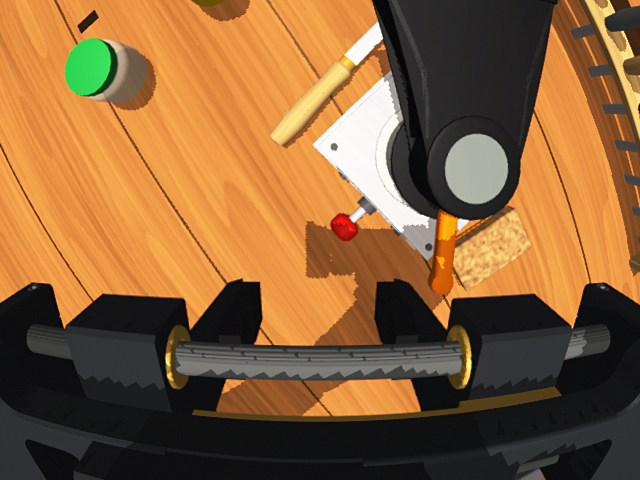

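The wrist view shows the hood-top disc at (477,168), the lever running from (447,212) to (441,285), and the knob at (345,227). I'll use these pixels to refine the axis, lever and knob.

```bash
cat >> h.py <<'E'
def wz(s,c,uv,z):
    K=c["mtx"];v=np.array([(uv[0]-K[0,2])/K[0,0],(uv[1]-K[1,2])/K[1,1]]);th=np.hypot(*v)
    d=np.array([*(np.sin(th)*v/th),np.cos(th)]);M=R.from_quat(s["eef_rot"]).as_matrix();m=c["mount"]
    o=s["tool_pos"]+M@m[:3,3];d=M@m[:3,:3]@d
    return o+d*(z-o[2])/d[2]
def big(m):
    cs,_=cv2.findContours(m,cv2.RETR_EXTERNAL,cv2.CHAIN_APPROX_NONE);return max(cs,key=cv2.contourArea)
E
python3 - <<'E'
from plant import *; from h import *
s=get_state();c=snapshot("wrist")
t=big(blobs(c,(30,0,110),(110,70,255),(430,120,520,215)));(u,v),r=cv2.minEnclosingCircle(t);print(u,v,r,wz(s,c,(u,v),.188))
k=big(blobs(c,(0,150,90),(6,255,255),(325,205,365,245)));(u,v),r=cv2.minEnclosingCircle(k);print(u,v,r,wz(s,c,(u,v),.035))
print("lever",wz(s,c,(447,215),.139),wz(s,c,(441,285),.139))
E
```

```text
475.6629333496094 168.68539428710938 34.955596923828125 [0.62020024 0.10655927 0.188     ]
343.8513488769531 226.85134887695312 14.120851516723633 [0.50276617 0.07928553 0.035     ]
lever [0.59409157 0.06831113 0.139     ] [0.56036577 0.01093805 0.139     ]
```

```bash
python3 -m jog '[[[-0.0155,0.038,0,0,0,0],[-0.0155,0.038,0,0,0,0],[-0.0155,0.038,0,0,0,0.007],[0,0,0.04,0,0,0],[0,0,0.04,0,0,0],[0,0,0.03,0,0,0],[0,0,0,0,0,0],[0,0,0,0,0,0]]]'
python3 - <<'E'
from plant import *; from h import *
goto(get_state(),[.570,.026,.124],58)
c=snapshot("wrist");cv2.imwrite("pics/w2.png",c["frame"][:,:,::-1])
E
```

```text
clock: 4.2
tool_pos: [0.5715, 0.0256, 0.1898]
eef_rot: [0.875, 0.484, 0.001, 0.0]
contact_force: [0.4, 0.1, -0.3]
opening: 0.564
finger_force: 0.0
t 4.2 tcp [0.5715 0.0256 0.1898] yaw 58.0 tool z [ 0.002  0.    -1.   ] shift [-0.0006 -0.0015  0.0658] az -0.001 q7 -0.42 F [ 0.4  0.1 -0.3]
```

View pics/w2.png

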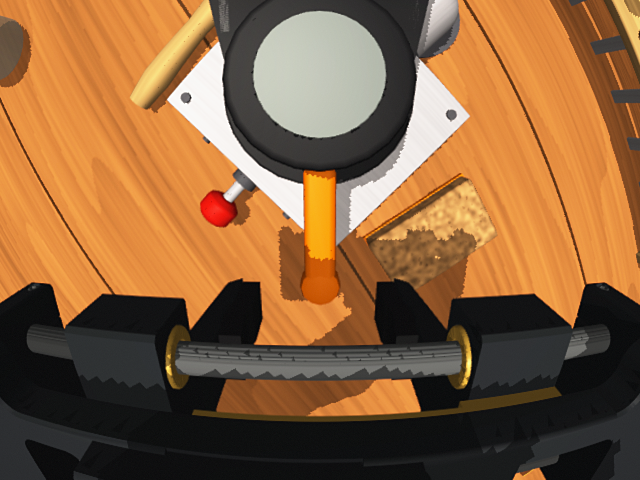

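The lever is centred between the fingers, running from (320,170) to (320,300). I'll lower the straddle and sweep 60°.

```bash
python3 -m jog '[[[0,0,0.035,0,0,0],[0,0,0.031,0,0,0],[0,0,0,0,0,0]]]'
python3 -m jog '[[[0.0007,-0.0083,0,0,0,0.0873],[0.0007,-0.0083,0,0,0,0.0873],[0.0007,-0.0083,0,0,0,0.0873],[0.0007,-0.0083,0,0,0,0.0873],[0.0007,-0.0083,0,0,0,0.0873],[0.0007,-0.0083,0,0,0,0.0873]]]'
python3 -m jog '[[[0.0007,-0.0083,0,0,0,0.0873],[0.0007,-0.0083,0,0,0,0.0873],[0.0007,-0.0083,0,0,0,0.0873],[0.0007,-0.0083,0,0,0,0.0873],[0.0007,-0.0083,0,0,0,0.0873],[0.0007,-0.0083,0,0,0,0.0873]]]'
python3 - <<'E'
from plant import *; from h import *
s=get_state();a=np.radians(-122.5-60);goto(s,[.621+.095*np.cos(a),.106+.095*np.sin(a),.124],-2)
print(s["opening"],s["moment"],np.hypot(*(s["tool_pos"][:2]-[.621,.106])))
E
```

```text
clock: 4.62
tool_pos: [0.5701, 0.0259, 0.1223]
eef_rot: [0.875, 0.484, -0.001, -0.001]
contact_force: [-0.7, -0.7, 0.1]
opening: 0.568
finger_force: 0.0
clock: 5.38
tool_pos: [0.5401, 0.0634, 0.1251]
eef_rot: [0.971, 0.24, 0.002, 0.0]
contact_force: [0.4, -0.1, 0.3]
opening: 0.566
finger_force: 0.3
clock: 6.12
tool_pos: [0.5308, 0.1125, 0.1251]
eef_rot: [1.0, -0.02, 0.002, -0.001]
contact_force: [-0.6, -0.6, -0.1]
opening: 0.565
finger_force: 0.4
t 6.12 tcp [0.5308 0.1125 0.1251] yaw -2.2 tool z [ 0.003  0.002 -1.   ] shift [-0.0046  0.0026  0.001 ] az -0.004 q7 -1.2 F [-0.6 -0.6 -0.1]
0.5649994763191297 [-0.19071303  0.24546134 -0.04548505] 0.09042531323531075
```

```bash
python3 -m jog '[[[-0.002,-0.0041,0,0,0,0.0436],[-0.002,-0.0041,0,0,0,0.0436],[0.000,-0.0041,0,0,0,0.0436]]]'
for i in 1; do python3 - <<'E'
from plant import *; from h import *
s=get_state();goto(s,[0,0,0],0);print(s["moment"])
c=snapshot("wrist");cv2.imwrite("pics/w3.png",c["frame"][:,:,::-1])
c=snapshot("top");h=blobs(c,(8,200,130),(22,255,255),(240,225,310,275));
E
done
```

```text
clock: 6.5
tool_pos: [0.5266, 0.1245, 0.1234]
eef_rot: [0.996, -0.085, 0.0, -0.0]
contact_force: [-0.6, -0.0, -0.1]
opening: 0.568
finger_force: 0.3
t 6.5 tcp [0.5266 0.1245 0.1234] yaw -9.7 tool z [ 0.001  0.001 -1.   ] shift [-0.4981  0.2117  0.1229] az -0.17 q7 -1.31 F [-0.6 -0.  -0.1]
[-0.18287159  0.15140988  0.02026541]
```

View pics/w3.png

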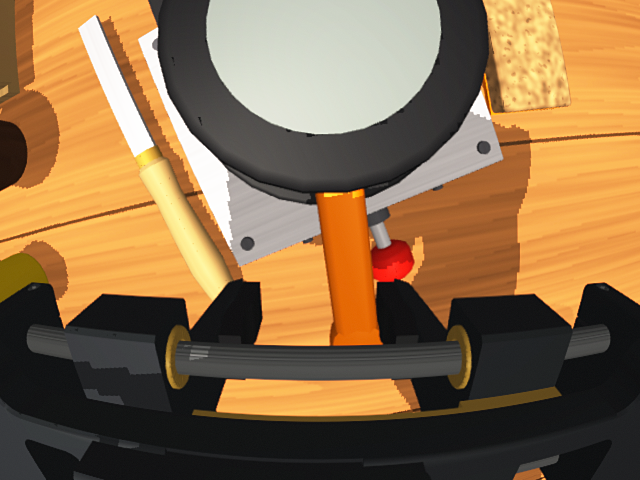

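The lever, at (350,270), lies against the right finger and follows it. I'll go on in small steps and feel for the notch.

```bash
python3 -m jog '[[[0.0002,-0.0041,0,0,0,0.0436],[0.0002,-0.0041,0,0,0,0.0436]]]' | grep -E "pos|force"
python3 -m jog '[[[0.0002,-0.0041,0,0,0,0.0436],[0.0002,-0.0041,0,0,0,0.0436]]]' | grep -E "pos|force"
```

```text
tool_pos: [0.5284, 0.1321, 0.123]
contact_force: [-0.8, -0.2, 0.1]
finger_force: 0.3
tool_pos: [0.531, 0.1399, 0.123]
contact_force: [0.4, -1.4, 0.4]
finger_force: 0.3
```

```bash
python3 -m jog '[[[0.0002,-0.0041,0,0,0,0.0436],[0,0,0,0,0,0]]]' | grep -E "pos|force"
```

```text
tool_pos: [0.5326, 0.1441, 0.1228]
contact_force: [-0.0, -0.2, 0.7]
finger_force: 0.0
```

```bash
python3 -m jog '[[[0.0002,-0.0041,0,0,0,0.0436],[0,0,0,0,0,0]]]' | grep -E "pos|force"
python3 - <<'E'
from plant import *; from h import *
s=get_state();goto(s,[0,0,0],0)
c=snapshot("wrist");cv2.imwrite("pics/w4.png",c["frame"][:,:,::-1])
E
```

```text
tool_pos: [0.5342, 0.1476, 0.1227]
contact_force: [-0.5, 0.0, -0.9]
finger_force: 0.2
t 7.6 tcp [0.5342 0.1476 0.1227] yaw -24.5 tool z [-0.  0. -1.] shift [-0.4248  0.3559  0.1228] az -0.428 q7 -1.54 F [-0.5  0.  -0.9]
```

View pics/w4.png

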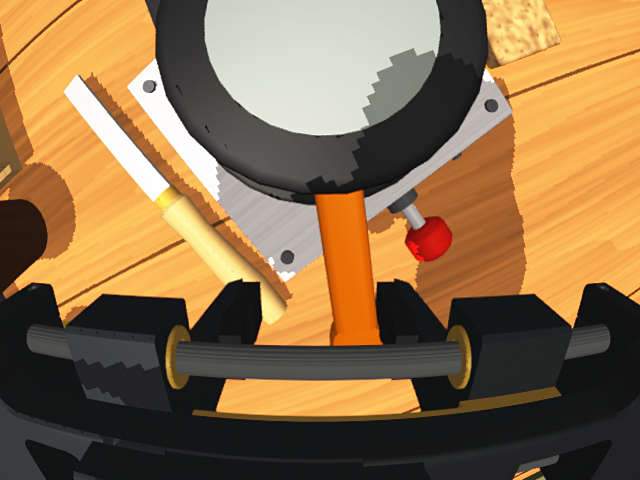

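The lever is still against the right finger at (350,270) and the hood is still up, so I'll continue.

```bash
python3 -m jog '[[[0.0002,-0.0041,0,0,0,0.0436],[0,0,0,0,0,0]]]' | grep -E "pos|force"
python3 -m jog '[[[0.0002,-0.0041,0,0,0,0.0436],[0,0,0,0,0,0]]]' | grep -E "pos|force"
```

```text
tool_pos: [0.5361, 0.1512, 0.1227]
contact_force: [-0.7, 0.2, 0.9]
finger_force: 0.2
tool_pos: [0.5382, 0.1549, 0.1227]
contact_force: [-0.2, -0.1, 0.3]
finger_force: 0.0
```

```bash
python3 -m jog '[[[0.0002,-0.0041,0,0,0,0.0436],[0,0,0,0,0,0]]]' | grep -E "pos|force"
```

```text
tool_pos: [0.5404, 0.1584, 0.1227]
contact_force: [0.8, -0.4, -0.7]
finger_force: 0.0
```

```bash
python3 -m jog '[[[0.0002,-0.0041,0,0,0,0.0436],[0,0,0,0,0,0]]]' | grep -E "pos|force"
```

```text
tool_pos: [0.5427, 0.1617, 0.1227]
contact_force: [-0.8, -0.5, -0.1]
finger_force: 0.0
```

```bash
python3 -m jog '[[[0.0002,-0.0041,0,0,0,0.0436],[0,0,0,0,0,0]]]' | grep -E "pos|force"
python3 - <<'E'
from plant import *; from h import *
s=get_state();goto(s,[0,0,0],0)
c=snapshot("wrist");cv2.imwrite("pics/w5.png",c["frame"][:,:,::-1])
m=blobs(c,(5,200,80),(22,255,255),(265,190,375,330))
for v in(205,240,270,300,320):
    x=np.flatnonzero(m[v]);print(v,x.min(),x.max(),len(x))
E
```

```text
tool_pos: [0.5452, 0.1649, 0.1227]
contact_force: [-0.5, 0.4, -0.4]
finger_force: 0.0
t 8.9 tcp [0.5452 0.1649 0.1227] yaw -37.0 tool z [ 0.  0. -1.] shift [-0.3365  0.4597  0.1226] az -0.645 q7 -1.75 F [-0.5  0.4 -0.4]
205 315 360 46
240 321 365 45
270 326 369 44
300 330 373 44
320 331 374 44
```

Run:
```python
from h import *
for n in("w3","w4","w5"):
    c={"frame":cv2.imread(f"pics/{n}.png")[:,:,::-1].copy()}
    m=blobs(c,(5,200,80),(22,255,255),(265,190,376,330))
    print(n,[(np.flatnonzero(m[v]).min(),np.flatnonzero(m[v]).max()) for v in(205,240,270,300,320)])
```

```text
w3 [(np.int64(318), np.int64(364)), (np.int64(322), np.int64(369)), (np.int64(326), np.int64(372)), (np.int64(331), np.int64(375)), (np.int64(333), np.int64(375))]
w4 [(np.int64(317), np.int64(363)), (np.int64(322), np.int64(368)), (np.int64(326), np.int64(371)), (np.int64(330), np.int64(375)), (np.int64(333), np.int64(375))]
w5 [(np.int64(315), np.int64(360)), (np.int64(321), np.int64(365)), (np.int64(326), np.int64(369)), (np.int64(330), np.int64(373)), (np.int64(331), np.int64(375))]
```

```bash
python3 -m jog '[[[0.0002,-0.0041,0,0,0,0.0436],[0,0,0,0,0,0]]]' | grep -E "pos|force"
python3 - <<'E'
from plant import *; from h import *
s=get_state();goto(s,[0,0,0],0)
c=snapshot("wrist")
m=blobs(c,(5,200,80),(22,255,255),(265,190,375,330))
print([(np.flatnonzero(m[v]).min(),np.flatnonzero(m[v]).max()) for v in(205,240,270,300,320)])
E
```

```text
tool_pos: [0.5474, 0.167, 0.1226]
contact_force: [-1.4, -2.4, 0.5]
finger_force: 1.2
t 9.2 tcp [0.5474 0.167  0.1226] yaw -39.5 tool z [-0.001 -0.001 -1.   ] shift [-0.316   0.477   0.1233] az -0.69 q7 -1.8 F [-1.4 -2.4  0.5]
[(np.int64(314), np.int64(359)), (np.int64(320), np.int64(364)), (np.int64(326), np.int64(369)), (np.int64(330), np.int64(373)), (np.int64(332), np.int64(374))]
```

```bash
python3 -m jog '[[[0,-0.003,0,0,0,0.0],[0,0,0,0,0,0]]]' | grep -E "pos|force"
```

```text
tool_pos: [0.5481, 0.1684, 0.1223]
contact_force: [-4.0, -6.2, -0.1]
finger_force: 3.2
```

Blocked at about 7 N, so it is in the notches. I'll back off, rise, and go over the hood's top with closed fingers.

```bash
python3 -m jog '[[[0,0.01,0,0,0,0],[0,0.004,0,0,0,0],[0,0,-0.03,0,0,0],[0,0,-0.04,0,0,0],[0,0,-0.02,0,0,0],[0,0,0,0,0,0]]]' | grep -E "pos|force"
python3 - <<'E'
from plant import *; from h import *
goto(get_state(),[.621,.106,.2],0)
c=snapshot("wrist");s=get_state();c=snapshot("top")
t=big(blobs(c,(0,0,70),(180,90,160),(268,195,308,235)));(u,v),r=cv2.minEnclosingCircle(t);print(u,v,r,onz(c,(u,v),.183))
cv2.imwrite("pics/t6.png",c["frame"][:,:,::-1])
E
```

```text
tool_pos: [0.5421, 0.1601, 0.2142]
contact_force: [0.4, 0.8, -1.0]
finger_force: 0.0
t 10.25 tcp [0.5421 0.1601 0.2142] yaw -39.5 tool z [ 0.004  0.002 -1.   ] shift [ 0.0953 -0.0085  0.0144] az -0.69 q7 -1.89 F [ 0.4  0.8 -1. ]
286.0 214.0 12.649210929870605 [0.62235204 0.10691868 0.183     ]
```

Now I'll centre over the top, close the fingers and descend to just above it.

```bash
python3 -m jog '[[[0.032,-0.003,0,0,0,0],[0.032,-0.003,0,0,0,0],[0.032,-0.0025,0,0,0,0],[0,0,0.01,0,0,0],[0,0,0.01,0,0,0],[0,0,0,0,0,0],[0,0,0,0,0,0]]]' 0 30 | grep -E "pos|force|open"
python3 -m jog '[[[0,0,0.004,0,0,0],[0,0,0.004,0,0,0],[0,0,0,0,0,0]]]' | grep -E "pos|force|open"
```

```text
tool_pos: [0.6198, 0.1058, 0.1926]
contact_force: [0.1, 0.5, 0.0]
opening: 0.004
finger_force: 0.0
tool_pos: [0.62, 0.1052, 0.1843]
contact_force: [0.3, -0.1, 0.0]
opening: 0.003
finger_force: 0.0
```

```bash
python3 -m jog '[[[0,0,0.003,0,0,0],[0,0,0.003,0,0,0],[0,0,0,0,0,0]]]' | grep -E "pos|force"
python3 -m jog '[[[0,0,0.002,0,0,0],[0,0,0.002,0,0,0],[0,0,0,0,0,0]]]' | grep -E "pos|force"
```

```text
tool_pos: [0.621, 0.1047, 0.1801]
contact_force: [-1.9, -0.3, 6.8]
finger_force: 3.5
tool_pos: [0.6213, 0.1047, 0.1764]
contact_force: [-1.5, 0.3, 7.9]
finger_force: 4.2
```

```bash
python3 -m jog '[[[0,0,0.002,0,0,0],[0,0,0.002,0,0,0],[0,0,0,0,0,0]]]' | grep -E "pos|force"
python3 -m jog '[[[0,0,0.002,0,0,0],[0,0,0.001,0,0,0],[0,0,0,0,0,0]]]' | grep -E "pos|force"
```

```text
tool_pos: [0.6212, 0.1047, 0.1737]
contact_force: [-3.7, 0.2, 17.9]
finger_force: 8.5
tool_pos: [0.6211, 0.1048, 0.1735]
contact_force: [-11.2, 2.4, 35.1]
finger_force: 17.4
```

It hit the hard stop at 0.1735, so it is fully home. I'll retreat, turn the tool a half turn, and straddle the lever again.

```bash
python3 -m jog '[[[0,0,-0.003,0,0,0],[0,0,-0.03,0,0,0],[0,0,-0.04,0,0,0],[0,0,0,0,0,-0.18],[0,0,0,0,0,-0.18],[0,0,0,0,0,-0.18],[0,0,0,0,0,-0.18],[0,0,0,0,0,-0.18],[0,0,0,0,0,-0.18],[0,0,0,0,0,-0.18],[0,0,0,0,0,-0.18],[0,0,0,0,0,-0.18]]]' 0.05 60| grep -E "pos|force"
python3 -m jog '[[[0,0,0,0,0,-0.18],[0,0,0,0,0,-0.18],[0,0,0,0,0,-0.18],[0,0,0,0,0,-0.18],[0,0,0,0,0,-0.18],[0,0,0,0,0,-0.18],[0,0,0,0,0,-0.18],[0,0,0,0,0,-0.18],[0,0,0,0,0,-0.18],[0,0,0,0,0,0]]]' | grep -E "pos|force"
python3 - <<'E'
from plant import *; from h import *
goto(get_state(),[.540,.155,.19],149)
s=get_state();c=snapshot("top");c=snapshot("wrist");cv2.imwrite("pics/w7.png",c["frame"][:,:,::-1])
E
```

```text
tool_pos: [0.6203, 0.1047, 0.2407]
contact_force: [0.1, -0.2, 0.3]
finger_force: 0.0
tool_pos: [0.6203, 0.1045, 0.2406]
contact_force: [0.1, -0.3, 0.5]
finger_force: 0.0
t 15.85 tcp [0.6203 0.1045 0.2406] yaw 145.9 tool z [-0.  0. -1.] shift [ 0.0948 -0.0032  0.0507] az -0.054 q7 0.67 F [ 0.1 -0.3  0.5]
```

View pics/w7.png

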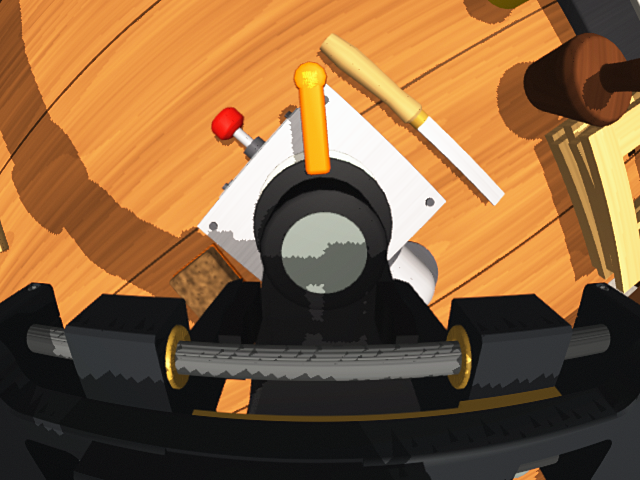

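The lever is clear from (318,170) to (310,72), and the hood is down. I'll compute its angle.

Run:
```python
from plant import *; from h import *
s=get_state();c=snapshot("wrist")
a,b=wz(s,c,(317,168),.124),wz(s,c,(310,75),.124);d=b-a
print(a,b,np.degrees(np.arctan2(d[1],d[0])),np.degrees(np.arctan2(*(b-[.621,.106,0])[1::-1])))
an=np.arctan2(*(b-[.621,.106,0])[1::-1])
goto(s,[.621+.097*np.cos(an),.106+.097*np.sin(an),.112],np.degrees(an))
```

```text
[0.58076041 0.12964093 0.124     ] [0.52345412 0.16273656 0.124     ] 149.99263260440225 149.8160180623856
t 15.95 tcp [0.6203 0.1047 0.2407] yaw 145.8 tool z [-0. -0. -1.] shift [ 0.0969 -0.0052  0.1287] az -0.069 q7 0.67 F [ 0.5 -0.3  0.1]
```

```bash
python3 -m jog '[[[0.035,-0.002,0,0,0,0],[0.035,-0.002,0,0,0,0],[0.028,-0.001,0,0,0,-0.069],[0,0,0.04,0,0,0],[0,0,0.04,0,0,0],[0,0,0.03,0,0,0],[0,0,0.018,0,0,0],[0,0,0,0,0,0]]]' | grep -E "pos|force"
python3 -m jog '[[[-0.0007,0.0083,0,0,0,0.0873],[-0.0007,0.0083,0,0,0,0.0873],[-0.0007,0.0083,0,0,0,0.0873],[-0.0007,0.0083,0,0,0,0.0873],[-0.0007,0.0083,0,0,0,0.0873]]]' | grep -E "pos|force"
```

```text
tool_pos: [0.5354, 0.1553, 0.1116]
contact_force: [0.3, 0.0, -0.3]
finger_force: 0.0
tool_pos: [0.5658, 0.1854, 0.114]
contact_force: [-1.0, -0.5, 0.2]
finger_force: 0.3
```

```bash
python3 -m jog '[[[-0.0007,0.0083,0,0,0,0.0873],[-0.0007,0.0083,0,0,0,0.0873],[-0.0007,0.0083,0,0,0,0.0873],[-0.0007,0.0083,0,0,0,0.0873],[-0.0007,0.0083,0,0,0,0.0873]]]' | grep -E "pos|force"
python3 -m jog '[[[0,0.0041,0,0,0,0.0436],[0,0.0041,0,0,0,0.0436],[0,0,0,0,0,0]]]' | grep -E "pos|force"
```

```text
tool_pos: [0.6045, 0.2, 0.114]
contact_force: [-1.0, 0.7, 0.5]
finger_force: 0.3
tool_pos: [0.6127, 0.2004, 0.113]
contact_force: [-0.4, 0.4, -0.3]
finger_force: 0.0
```

```bash
python3 -m jog '[[[0,0.0041,0,0,0,0.0436],[0,0.0041,0,0,0,0.0436],[0,0,0,0,0,0]]]' | grep -E "pos|force"
```

```text
tool_pos: [0.621, 0.2009, 0.1127]
contact_force: [-0.6, 0.1, -0.3]
finger_force: 0.0
```

```bash
python3 -m jog '[[[0,0.0041,0,0,0,0.0436],[0,0.0041,0,0,0,0],[0,0,0,0,0,0]]]' | grep -E "pos|force"
```

```text
tool_pos: [0.628, 0.2011, 0.1124]
contact_force: [-1.5, 0.6, 0.4]
finger_force: 1.0
```

```bash
python3 -m jog '[[[0,0.004,0,0,0,0],[0,0,0,0,0,0]]]' | grep -E "pos|force"
```

```text
tool_pos: [0.6293, 0.2014, 0.1118]
contact_force: [-7.4, 1.6, 1.8]
finger_force: 3.4
```

Firmly blocked at the end stop after about 56–60°. I'll back off, rise and verify.

```bash
python3 -m jog '[[[0,-0.01,0,0,0,0],[0,-0.006,0,0,0,0],[0,0,-0.04,0,0,0],[0,0,-0.04,0,0,0],[0,0,-0.05,0,0,0],[0,0,-0.04,0,0,0],[0,0,0,0,0,0]]]' | grep -E "pos|force"
python3 - <<'E'
from plant import *; from h import *
s=get_state();goto(s,[.503,.079,.2],90)
c=snapshot("top");
m=blobs(c,(5,200,130),(16,255,255),(255,150,310,212));
l=big(m);rr=cv2.minAreaRect(l);print(rr,[onz(c,p,.124).round(3) for p in cv2.boxPoints(rr)])
c=snapshot("side");l=big(blobs(c,(5,215,170),(16,255,255),(230,230,340,350)));rr=cv2.minAreaRect(l);print(rr,[onz(c,p,.120).round(3) for p in cv2.boxPoints(rr)])
k=big(blobs(c,(0,180,120),(6,255,255),(300,275,345,310)));(u,v),r=cv2.minEnclosingCircle(k);print("knob side",u,v,onz(c,(u,v),.03))
cv2.imwrite("pics/s8.png",c["frame"][:,:,::-1])
E
```

```text
tool_pos: [0.6192, 0.2013, 0.2869]
contact_force: [0.5, -0.7, 0.4]
finger_force: 0.0
t 20.5 tcp [0.6192 0.2013 0.2869] yaw 87.5 tool z [ 0.009  0.002 -1.   ] shift [-0.1276 -0.1115  0.0855] az -0.044 q7 -0.24 F [ 0.5 -0.7  0.4]
((302.0, 180.0), (0.0, 0.0), 0.0) [array([0.711, 0.073, 0.124]), array([0.711, 0.073, 0.124]), array([0.711, 0.073, 0.124]), array([0.711, 0.073, 0.124])]
((271.0, 315.0), (0.0, 0.0), 0.0) [array([0.602, 0.222, 0.12 ]), array([0.602, 0.222, 0.12 ]), array([0.602, 0.222, 0.12 ]), array([0.602, 0.222, 0.12 ])]
knob side 321.5 292.0 [0.50481542 0.07804239 0.03      ]
```

View pics/s8.png

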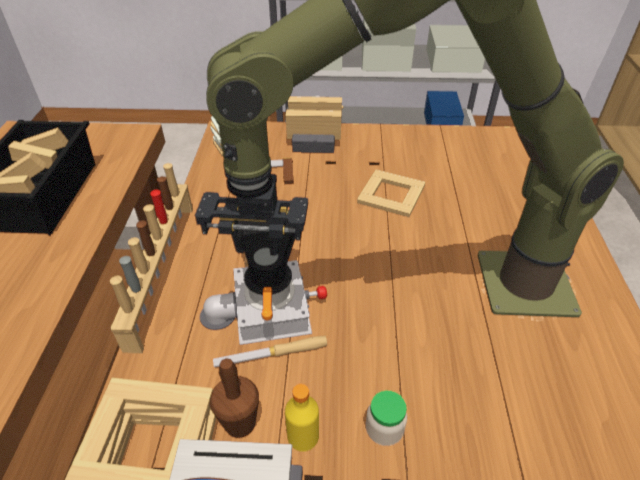

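The side view shows the lever pointing left with its tip at (267,313), so the hood is at about -97° from box x, locked. The knob is unchanged at (321,292). Next I'll turn the tool and go above the knob.

```bash
python3 -m jog '[[[0,0,0,0,0,-0.184],[0,0,0,0,0,-0.184],[0,0,0,0,0,-0.184],[0,0,0,0,0,-0.184],[0,0,0,0,0,-0.184],[0,0,0,0,0,-0.184],[0,0,0,0,0,-0.184],[0,0,0,0,0,-0.184],[0,0,0,0,0,-0.184],[0,0,0,0,0,-0.184],[0,0,0,0,0,0]]]' 0.06 | grep -E "pos|force"
python3 -m jog '[[[0.035,-0.0235,0,0,0,0],[0.035,-0.0235,0,0,0,0],[0.035,-0.0235,0,0,0,0],[0.035,-0.0235,0,0,0,0],[0,0,0.05,0,0,0],[0,0,0.03,0,0,0],[0,0,0,0,0,0]]]' | grep -E "pos|force"
python3 - <<'E'
from plant import *; from h import *
s=get_state();goto(s,[.5035,.0785,.012],193.1)
c=snapshot("wrist");cv2.imwrite("pics/w9.png",c["frame"][:,:,::-1])
k=big(blobs(c,(0,150,60),(6,255,255),(200,150,440,480)));(u,v),r=cv2.minEnclosingCircle(k);print(u,v,r,wz(s,c,(u,v),.035))
E
```

```text
tool_pos: [0.6158, 0.2008, 0.2809]
contact_force: [0.1, 0.4, 0.3]
finger_force: 0.0
tool_pos: [0.4993, 0.0778, 0.2007]
contact_force: [0.2, -0.2, 0.6]
finger_force: 0.0
t 22.85 tcp [0.4993 0.0778 0.2007] yaw -167.2 tool z [-0.006 -0.001 -1.   ] shift [-0.0053 -0.0002  0.1887] az -0.006 q7 1.33 F [ 0.2 -0.2  0.6]
316.7642517089844 220.4844512939453 18.803138732910156 [0.50156563 0.07732449 0.035     ]
```

View pics/w9.png

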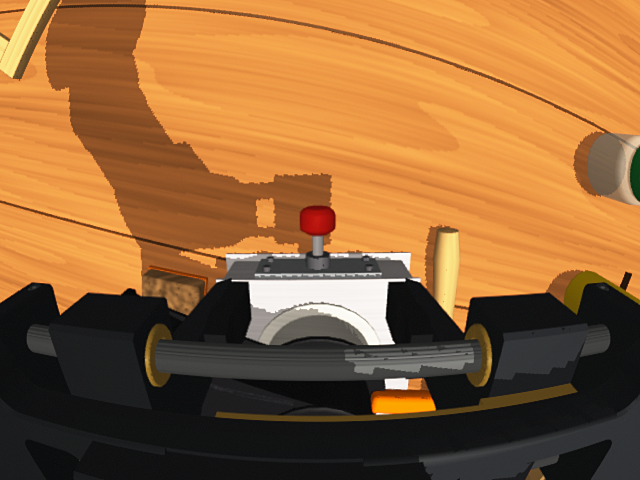

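The knob, at (318,220), is centred between the fingers, and the chisel handle at (447,270) is outside them. I'll descend and pinch.

```bash
python3 -m jog '[[[-0.003,0,0.04,0,0,0],[0,0,0.04,0,0,0],[0,0,0.04,0,0,0],[0,0,0.04,0,0,0],[0,0,0.02,0,0,0],[0,0,0.0065,0,0,0],[0,0,0,0,0,0]]]' | grep -E "pos|force"
```

```text
tool_pos: [0.505, 0.0793, 0.0169]
contact_force: [-0.4, 0.3, 0.0]
finger_force: 0.0
```

```bash
python3 -m jog '[[[0,0,0,0,0,0],[0,0,0,0,0,0],[0,0,0,0,0,0],[0,0,0,0,0,0]]]' 0.02 30 | grep -E "pos|force|open"
```

```text
tool_pos: [0.5046, 0.0784, 0.0167]
contact_force: [0.2, -2.2, 3.5]
opening: 0.348
finger_force: 30.0
```

Pinched: the opening is 31 mm, against a 32 mm knob. I'll pull 30 mm along tool +x.

```bash
python3 -m jog '[[[0.004,0,0,0,0,0],[0.004,0,0,0,0,0],[0.004,0,0,0,0,0],[0.004,0,0,0,0,0],[0.004,0,0,0,0,0],[0.004,0,0,0,0,0],[0.004,0,0,0,0,0],[0.002,0,0,0,0,0],[0,0,0,0,0,0],[0,0,0,0,0,0]]]' | grep -E "pos|force|open"
python3 - <<'E'
from plant import *; from h import *
s=get_state();print(np.hypot(*(s["tool_pos"][:2]-[.5046,.0784])),s["contact_force"])
E
```

```text
tool_pos: [0.4745, 0.0713, 0.0166]
contact_force: [1.8, -3.2, 6.6]
opening: 0.348
finger_force: 30.0
0.030909912194530507 [ 1.81642118 -3.20537989  6.6499659 ]
```

```bash
python3 -m jog '[[[0,0,0,0,0,0],[0,0,0,0,0,0],[0,0,0,0,0,0],[0,0,-0.02,0,0,0],[0,0,-0.04,0,0,0],[0,0,-0.04,0,0,0],[0.02,0,-0.04,0,0,0],[0.04,0,-0.04,0,0,0],[0.04,0,0,0,0,0],[0,0,0,0,0,0],[0,0,0,0,0,0]]]' 0.06 | grep -E "pos|force|open"
python3 - <<'E'
from plant import *; from h import *
s=get_state();goto(s,[0,0,0],0);c=snapshot("side")
k=big(blobs(c,(0,180,120),(6,255,255),(300,275,360,310)));(u,v),r=cv2.minEnclosingCircle(k);p=onz(c,(u,v),.03);print("knob",p,np.hypot(*(p[:2]-[.5048,.0780])))
w=snapshot("wrist");k=big(blobs(w,(0,150,60),(6,255,255),(150,100,500,480)));(u,v),r=cv2.minEnclosingCircle(k);print(u,v,wz(s,w,(u,v),.035))
cv2.imwrite("pics/s10.png",np.hstack([c["frame"][150:400,150:470],w["frame"][230:480,160:480]])[:,:,::-1])
E
```

```text
tool_pos: [0.3782, 0.0504, 0.1962]
contact_force: [1.2, -0.5, 0.3]
opening: 0.68
finger_force: 0.0
t 26.9 tcp [0.3782 0.0504 0.1962] yaw -167.1 tool z [ 0.001  0.001 -1.   ] shift [0.3801 0.0356 0.1958] az -2.916 q7 1.26 F [ 1.2 -0.5  0.3]
knob [0.47416281 0.07039132 0.03      ] 0.03156785913866787
316.5 315.6176452636719 [0.46911058 0.06994294 0.035     ]
```

View pics/s10.png

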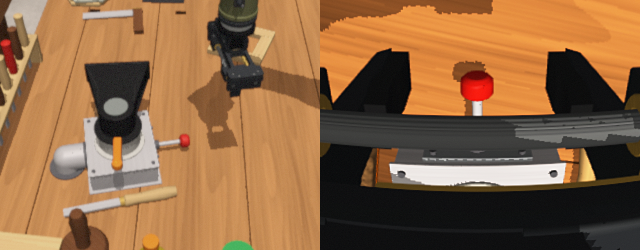

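The picture shows the hood's mouth facing right and its lever pointing left at (117,150). The knob is out at (183,141), about 31 mm, and the chisel has not moved. The robot is clear of everything.

```bash
python3 -c "
from plant import *
print(finish_job())"
```

```text
the job is handed in; nothing more can be done
None
```

I handed the job in at about 27 s of the 69 s allowed: by my measurements the hood is fully home and locked against its stop, about 7° past facing right, and the gate rod is about 31 mm out at its middle click. Everything was let go with the arm clear, but the hand-in gave no verdict back.

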